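# Ready the glaze-sample reader: load its tilt-out bin and seat its sensor board

## Robot

A 6-joint arm with a two-finger parallel gripper is mounted at the origin on a cart in front of the work surface, level with it; the furniture and walls round the work are solid. World frame = base frame: x ahead of the robot, y to its left, z up, the work surface at z = 0. Lengths are in m, angles in degrees, forces in N, time in s.
With the tool pointing down it reaches from about 0.325 to 0.775 m from the base axis. Payload 5.5 kg.
Tool frame: the origin (TCP) lies at the centre of the arm's flange, where the gripper is bolted on; the fingertips stand 182 mm ahead of it and the grasp point (between the pads) lies 163 mm ahead of it; z points along the fingers, y is the line along which they close (so a half turn about z gives the same grasp; the last joint's range is limited). The gripper opens to 88 mm and grips with 3 to 60 N. Pads are 20 mm wide; open, the fingers measure 115 mm over their backs; the gripper's body (75 mm by 178 mm) begins 61 mm behind the grasp point.
Start: joints at [-78.994, 5.22, 70.514, -0, 104.267, -3.249], TCP at [0.148, -0.582, 0.405] pointing down, gripper open.
Joint ranges: [-164.24, 164.24], [-49.07, 125.15], [9.68, 141.18], [-86.29, 266.29], [3.28, 154.24], [-151.56, 151.56]. Speed limits (degrees/s): [147.25, 147.25, 172.46, 180, 180, 180].

## Interface

Orientations are given as [roll, pitch, yaw] about the fixed x, y, z axes, in that order (R = Rz(yaw) Ry(pitch) Rx(roll)).
In Python, from station import r gives the robot as it stands. The module is installed in compiled form; this text tells all that it offers. Calls block until the motion is done:
- r.reach(position, orientation): joint-space move of the TCP to a pose.
- r.servo_line(position, rotation=None, speed=0.15): straight line of the TCP; rotation=None keeps the orientation; speed is the mean speed in m/s.
- r.move_joints(angles): joint-space move.
- r.let_go() and r.grab(squeeze=None): open the fingers fully, or close them until they stop; squeeze is the grip in N (None keeps the last).
- r.wait(seconds).
- r.inverse_kinematics(position, orientation): joint angles nearest the present ones, or None.
- r.sense(): the state.
- r.snapshot(name): name is "scene" or "top" or "wrist"; returns a dict with "frame" (384x512x3 uint8, red, green, blue), "fx", "fy", "cx", "cy" (pixels), "dist_coeffs" ([k1, k2, p1, p2, k3] as OpenCV has them; the pictures are not rectified), "R" (3x3) and "t" (3): a world point X has camera coordinates R X + t. Camera axes: x right, y down, z forward; pixel columns grow to the right and rows downward; lengths in m; the calibration is good to about 2 mm. A picture is of the moment at which its call begins. There is no depth.
A pose or a line that the arm cannot do raises r.IKError and nothing moves.
- r.hand_in(): hands the job in; it is judged then, once.
The state is a dict: "clock": time; "joints": joint angles; "joint_vel": joint speeds; "joint_torque": joint torques, N m; "tcp_pos": TCP position; "orientation": TCP orientation; "contact_force": force on the tool from outside, world axes, zero at the start; "torque": the same for the moment, N m; "opening": finger opening in m; "gripper_force": force on a finger pad.
Only numpy, scipy, OpenCV 4.12 (cv2) and the standard library are available. Lean on these libraries where they do the work, as an engineer would, in place of code of your own. Each camera call takes 0.05 s, during which the arm holds its last target. There are 200 camera calls.

## Task

Get the glaze-sample reader ready for its next run: tip its bin forward, put every test tile standing on the table into it, and push the bin back until it clicks shut. Take the sensor board from its wooden stand, slide it down between the two card guides of the rack and swing both ejector levers fully in so that the board is seated flush. Do not knock over or shift the cup and the jar.

Things in the scene. Friction and masses are not known exactly. Their poses are not given: they have to be found in the camera images.
- bin (a joint): the tilt-out bin: rad, 0 = shut and clicked, 0.8 = tipped fully forward against its stop. It turns on its lower front edge. A sprung catch holds it over the first 0.1 rad (about 3 N at the tab to pull it out, 2 N to click it home). Beyond about 0.4 rad it stays as left; below that it sags back but rests on the catch at about 0.12, not yet clicked
- bin_tab (a point): centre of the pull tab on top of the bin's front panel: upright grey plate 60 mm wide, 7 mm thick, standing 27 mm above the case's flat top when shut; point 13 mm below its upper edge, 132 mm from the hinge. x points to the back of the bin, z up along the panel (they turn with the bin); y along the tab. Hook the tab from behind, above the roof, and draw it forward; push it back from the front
- bin_hinge (a point): middle of the bin's hinge line (along its y), at the foot of the front panel's outer face, 12 mm above the table
- bin_in (a point): centre of the bin's inner floor. The frame turns with the bin: x to the back, z up from the floor. Inside 78 mm (x) by 168 mm (y); front panel 118 mm high, back wall 60 mm, sides 60 to 95 mm. When open, floor and panel form a V whose bottom is the hinge line
- bin_case: plywood case of the bin, fixed: 110 mm deep (x), 216 mm wide (y), flat roof at 130 mm; origin at the centre of its underside, x to the back; front plane at x = -55 mm. Open only at the front: the bin can be filled only when tipped out
- rack_seat (a point): point in the rack where the middle of the board's lower edge lies when the board is fully seated, 20 mm above the table; x to the back (across the board plane), y along the board, z up. Two brass contacts (y = +-17 to +-43 mm) stop the board 6 mm above this point and grip with about 4 N each until the levers (or a firm push) drive it home
- rack: board rack, fixed, aluminium base; origin at the centre of its underside, seat point at x = -70 mm, z = 20 mm. Two black upright card guides: channels 7 mm wide at y = +-44 to +-53 mm (3 mm play at each end of the board), tops at z = 74 mm with flared mouths up to 80 mm. A grey electronics box (top at z = 80 mm) begins 40 mm behind the board plane. Levers when out leave the board's way free
- board_grip (a point): centre of the sensor board's black handle block (10 mm thick along x, 50 mm along y, 45 mm high), 92.5 mm above the board's lower edge. The board (with handle 0.14 kg) is a plate 4 mm thick, 100 mm wide (y), 70 mm high (z); the handle stands on the middle of its upper edge, leaving a shoulder 25 mm long at either side. x is across the plate. It may go in either way round
- board_foot (a point): middle of the board's lower edge (same axes as board_grip)
- stand: wooden stand in which the board waits upright, 60 mm (x) by 130 mm (y), 41 mm high, slot 6 mm wide and 29 mm deep along its y; fixed; origin at the centre of its underside
- cup_mid (a point): bisque cup, 64 mm across, 79 mm high, half-way up; not part of the job, stands among the tiles
- jar_mid (a point): oxide jar with a screw lid, 58 mm across, 80 mm high, half-way up; not part of the job
- lever_left (a joint): left ejector lever (the rack's +y end of the rack): rad, 0 = swung fully in over the board's shoulder, 1.25 = fully out (starts 1.08 to 1.25); axis horizontal, across the board plane. Stays where it is left. Push the outer side of its arm level towards the rack's middle, 3 to 6 N. Below about 0.3 rad its nose drives that end of the board down
- lever_left_tip (a point): a point on the left lever's arm, 50 mm from its pivot (arm 12 mm wide, 7 to 9 mm thick, aluminium with a black thumb pad, ends 52 mm from the pivot). Seen from the pivot the arm leans (joint value - 0.35) rad outwards from vertical, so when home it leans 0.35 rad inwards
- lever_left_pivot (a point): the left lever's pivot, 72 mm to the +y side of the rack's seat point, 73 mm above it
- lever_right (a joint): right ejector lever (the rack's -y end of the rack): rad, 0 = swung fully in over the board's shoulder, 1.25 = fully out (starts 1.08 to 1.25); axis horizontal, across the board plane. Stays where it is left. Push the outer side of its arm level towards the rack's middle, 3 to 6 N. Below about 0.3 rad its nose drives that end of the board down
- lever_right_tip (a point): a point on the right lever's arm, 50 mm from its pivot (arm 12 mm wide, 7 to 9 mm thick, aluminium with a black thumb pad, ends 52 mm from the pivot). Seen from the pivot the arm leans (joint value - 0.35) rad outwards from vertical, so when home it leans 0.35 rad inwards
- lever_right_pivot (a point): the right lever's pivot, 72 mm to the -y side of the rack's seat point, 73 mm above it
- tile_1_mid (a point): glaze test tile, L-shaped, 0.05 kg: upright plate 8 mm thick (x), 34 mm wide (y), 61 mm high, on a foot 30 mm deep (x) and 8 mm thick that reaches 22 mm beyond the plate on its -x side; the point is the centre of the plate, half-way up (30.5 mm over its underside). May be absent. Pick it by the plate from above; if it has fallen on its front or back, across its width
- tile_2_mid (a point): glaze test tile, L-shaped, 0.05 kg: upright plate 8 mm thick (x), 34 mm wide (y), 61 mm high, on a foot 30 mm deep (x) and 8 mm thick that reaches 22 mm beyond the plate on its -x side; the point is the centre of the plate, half-way up (30.5 mm over its underside). May be absent. Pick it by the plate from above; if it has fallen on its front or back, across its width
- tile_3_mid (a point): glaze test tile, L-shaped, 0.05 kg: upright plate 8 mm thick (x), 34 mm wide (y), 61 mm high, on a foot 30 mm deep (x) and 8 mm thick that reaches 22 mm beyond the plate on its -x side; the point is the centre of the plate, half-way up (30.5 mm over its underside). May be absent. Pick it by the plate from above; if it has fallen on its front or back, across its width
- tile_4_mid (a point): glaze test tile, L-shaped, 0.05 kg: upright plate 8 mm thick (x), 34 mm wide (y), 61 mm high, on a foot 30 mm deep (x) and 8 mm thick that reaches 22 mm beyond the plate on its -x side; the point is the centre of the plate, half-way up (30.5 mm over its underside). May be absent. Pick it by the plate from above; if it has fallen on its front or back, across its width
- board: the sensor board as a whole; origin as board_foot
There are look-alikes about, which are no part of the job. Leave any orange look-alike of the board alone.

How it is judged:
By the outcome, as a careful person would: the job done as asked, in the order asked, and still so for the second after the job is handed in, with the robot touching nothing.
Of tile_1, tile_2, tile_3, tile_4 only 2 to 4 are there at a start; the rules pass over those that are not, and their reading is None.
At some moment in a run one of tile_1, tile_2, tile_3, tile_4 may be knocked a few centimetres aside while the robot is not near it.
It also fails if it takes over 210 s, if anything falls off the work surface, if the arm or the gripper's body presses on something with over 40 N, if the wrist force passes 120 N, or if a joint passes its speed limit or range.

## Working session

There is one attempt and no reset: what is moved stays moved. The work goes in short steps, each a Python script; the robot and the scene stay as the last script left them, time stands still between calls to the robot, and variables do not carry over. Pictures are saved under pics/ and viewed, at most 14 in all, crops included, and the job is handed in when it is done.

```bash
mkdir -p pics; ls; python3 - <<'E'
from station import r
import cv2
s=r.sense(); print(s['clock'],s['tcp_pos'],s['orientation'],s['opening'])
for n in ('scene','top'):
    d=r.snapshot(n); cv2.imwrite(f'pics/{n}0.png',cv2.resize(d['frame'][:,:,::-1],(800,600)))
    print(n,d['fx'],d['fy'],d['cx'],d['cy'],d['dist_coeffs'],d['R'],d['t'])
E
```

```text
pics
0.0 [ 0.14775739 -0.58157376  0.40351424] [-1.79889280e+02 -8.52729874e-03  1.42565247e+01] 0.0877034881918727
scene 379.80565668289245 379.80565668289245 249.52472016169932 188.43260168738834 [0.02261291 0.         0.         0.         0.        ] [[-0.61178138 -0.79082978 -0.01765796]
 [-0.29876427  0.25167657 -0.92054268]
 [ 0.73243665 -0.55789531 -0.39024272]] [0.35967419 0.26035999 0.9255356 ]
top 464.4593713126279 464.4593713126279 249.94953656880938 188.05976490799372 [-0.06990162  0.          0.          0.          0.        ] [[ 0.01626037 -0.99977815  0.01338827]
 [-0.9905648  -0.01792995 -0.13586716]
 [ 0.13607707 -0.0110527  -0.9906366 ]] [-0.00555498  0.5327827   1.62463781]
```

View pics/scene0.png

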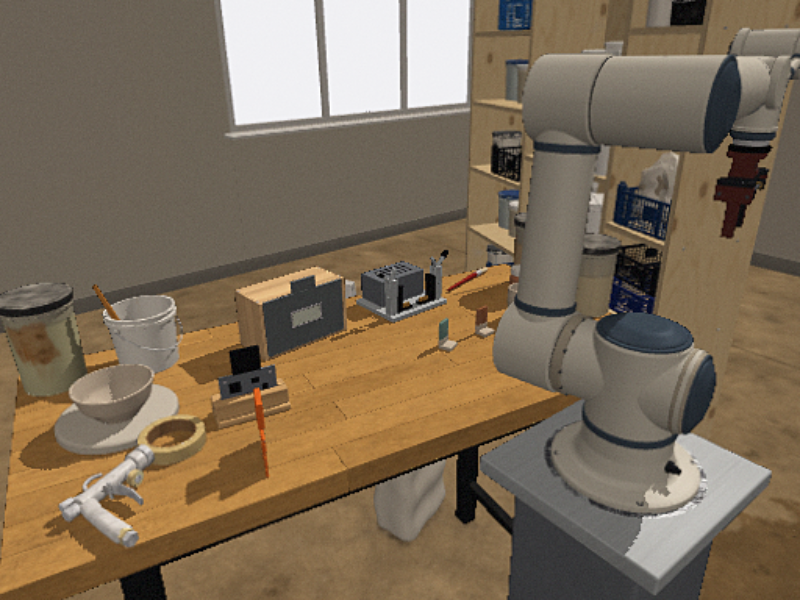

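View pics/top0.png

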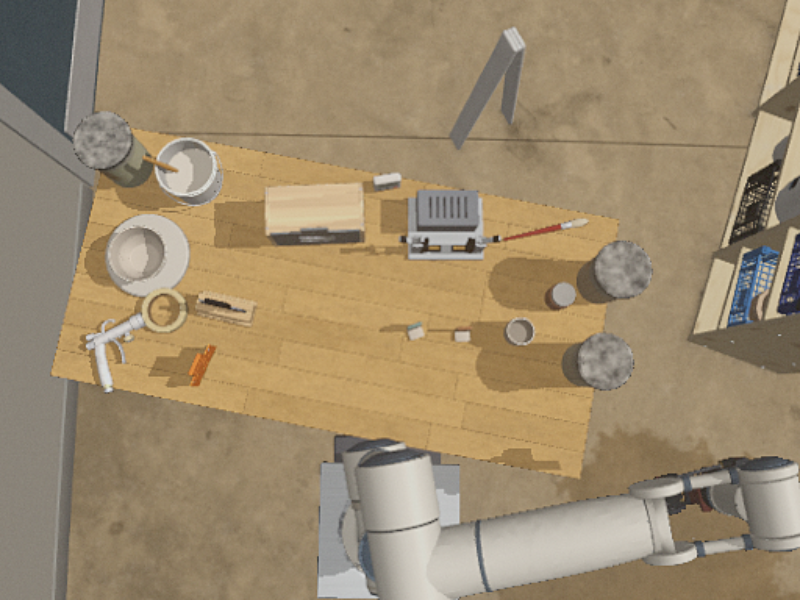

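The scene holds the bin case at top-view px (315,215), the rack at (445,230), the stand and board at (226,307) and the orange decoy at (202,365). Two tiles stand at (416,332) and (462,336), with the cup at (520,331) and the jar at (560,295). There is also an unknown white block at (387,181). Next I'll turn these into rough positions and take wrist views.

```bash
cat > h.py <<'E'
import numpy as np, cv2
from station import r
def ray(d,uv):
    K=np.array([[d['fx'],0,d['cx']],[0,d['fy'],d['cy']],[0,0,1]])
    p=cv2.undistortPoints(np.array(uv,float).reshape(-1,1,2),K,np.array(d['dist_coeffs'],float)).reshape(-1,2)
    R=np.array(d['R']);t=np.array(d['t'])
    return -R.T@t,(np.c_[p,np.ones(len(p))]@R)
def plane(d,uv,z):
    c,v=ray(d,uv); s=(np.asarray(z,float)-c[2])/v[:,2]; return c+v*s[:,None] if np.ndim(s) else c+v*s
def proj(d,X):
    K=np.array([[d['fx'],0,d['cx']],[0,d['fy'],d['cy']],[0,0,1]])
    return cv2.projectPoints(np.array(X,float).reshape(-1,1,3),cv2.Rodrigues(np.array(d['R']))[0],np.array(d['t'],float),K,np.array(d['dist_coeffs'],float))[0].reshape(-1,2)
def shot(n,f=None,crop=None,size=(800,600)):
    d=r.snapshot(n)
    if f:
        im=d['frame'][:,:,::-1]
        if crop: im=im[crop[1]:crop[3],crop[0]:crop[2]]
        cv2.imwrite('pics/'+f,cv2.resize(im,size,interpolation=cv2.INTER_CUBIC))
    return d
def down(x,y,z,yaw,sp=None,tilt=0):
    """grasp point at x,y,z, tool down, closing line (tool y) ; yaw deg"""
    p=[x,y,z+0.163]
    if sp: r.servo_line(p,[180,0,yaw],speed=sp)
    else: r.reach(p,[180,0,yaw])
E
python3 - <<'E'
from h import *
np.set_printoptions(precision=3,suppress=True)
d=shot('top')
k=1/1.5625
for n,p,z in [('roofBL',(265,186),.13),('roofBR',(363,183),.13),('roofFL',(272,235),.13),('roofFR',(363,230),.13),('tabL',(301,236),.157),('tabR',(331,235),.157),('rackFL',(408,259),.01),('rackFR',(483,258),.01),('boxBL',(417,191),.08),('boxBR',(478,191),.08),('standTL',(201,293),.041),('standTR',(254,306),.041),('standBL',(196,312),.041),('standBR',(249,323),.041),('handleL',(206,300),.115),('handleR',(244,310),.115),('tile1',(416,332),.02),('tile2',(462,336),.02),('cup',(520,330),.079),('jar',(562,293),.08),('white',(387,181),.03),('deskcorner',(54,376),0),('deskcorner',(581,478),0),('orange',(203,365),.07)]:
    q=plane(d,[(p[0]*k,p[1]*k)],z)[0]; print(n,q,np.hypot(q[0],q[1]))
for p in [(.45,-.02,.47),(.55,.1,.50),(.5,-.1,.5)]:
  for yaw in (0,90,-90,180):
    print(p,yaw,r.inverse_kinematics(p,[180,0,yaw]))
s=r.snapshot('wrist'); R=np.array(s['R']); print('wrist', -R.T@s['t'],R,s['fx'],s['dist_coeffs'],s['cx'],s['cy'])
E
```

```text
roofBL [0.755 0.286 0.13 ] 0.8072720793420418
roofBR [0.766 0.069 0.13 ] 0.7689392080539807
roofFL [0.645 0.266 0.13 ] 0.6974380972838046
roofFR [0.66  0.067 0.13 ] 0.6630622964038457
tabL [0.638 0.199 0.157] 0.6682382709388558
tabR [0.641 0.135 0.157] 0.6552739102347556
rackFL [ 0.62  -0.036  0.01 ] 0.6205881984560303
rackFR [ 0.625 -0.212  0.01 ] 0.6604133643330387
boxBL [ 0.764 -0.052  0.08 ] 0.7660212105000014
boxBR [ 0.767 -0.192  0.08 ] 0.7908169336350356
standTL [0.526 0.437 0.041] 0.683990370974251
standTR [0.499 0.314 0.041] 0.5892917647804392
standBL [0.482 0.446 0.041] 0.6570642938990506
standBR [0.46  0.324 0.041] 0.5622148157450304
handleL [0.501 0.406 0.115] 0.6452649261658161
handleR [0.481 0.322 0.115] 0.5788633198688373
tile1 [ 0.448 -0.056  0.02 ] 0.4512128553369643
tile2 [ 0.44  -0.162  0.02 ] 0.46923378274741245
cup [ 0.451 -0.285  0.079] 0.5336224707730135
jar [ 0.536 -0.381  0.08 ] 0.6571800942238089
white [0.801 0.016 0.03 ] 0.8015165230753168
deskcorner [0.331 0.783 0.   ] 0.8501085717834538
deskcorner [ 0.12 -0.44  0.  ] 0.455885788557867
orange [0.361 0.417 
[... 239 characters left out ...]
6  83.939   0.    112.317 -96.874]
(0.55, 0.1, 0.5) 0 [  6.818   1.246  64.859  -0.    113.895  96.818]
(0.55, 0.1, 0.5) 90 [  6.818   1.246  64.859  -0.    113.895   6.818]
(0.55, 0.1, 0.5) -90 None
(0.55, 0.1, 0.5) 180 [  6.818   1.246  64.859   0.    113.895 -83.182]
(0.5, -0.1, 0.5) 0 [-15.133  -6.252  72.135  -0.    114.117  74.867]
(0.5, -0.1, 0.5) 90 [-15.133  -6.252  72.135   0.    114.117 -15.133]
(0.5, -0.1, 0.5) -90 None
(0.5, -0.1, 0.5) 180 [ -15.133   -6.252   72.135    0.     114.117 -105.133]
wrist [ 0.222 -0.563  0.384] [[ 0.246 -0.969 -0.002]
 [-0.932 -0.237  0.273]
 [-0.265 -0.065 -0.962]] 275.139951100715 [0.017 0.    0.    0.    0.   ] 256.7186790096897 195.58431748888046
```

```bash
python3 - <<'E'
from h import *
r.reach([.43,-.12,.47],[180,0,0]); shot('wrist','w1.png')
r.reach([.45,.22,.48],[180,0,0]); shot('wrist','w2.png'); print(r.sense()['clock'])
E
```

```text
3.55
```

View pics/w1.png

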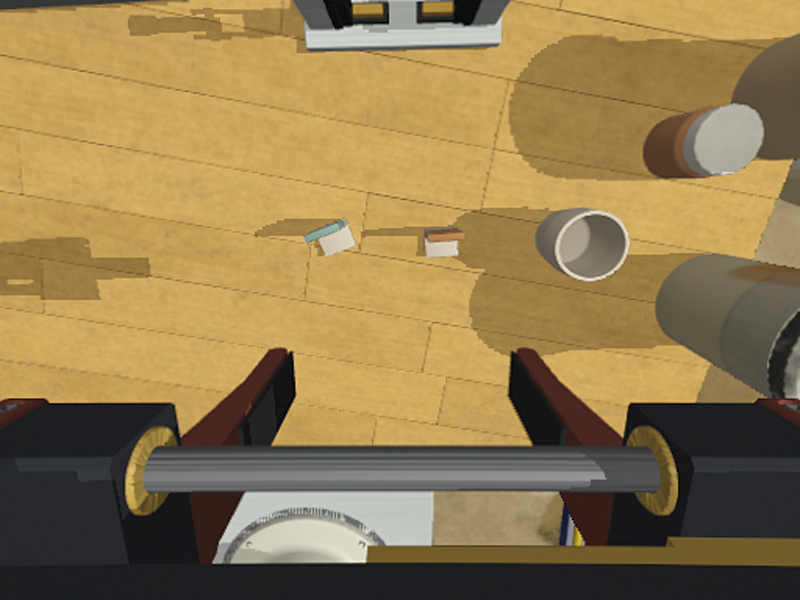

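View pics/w2.png

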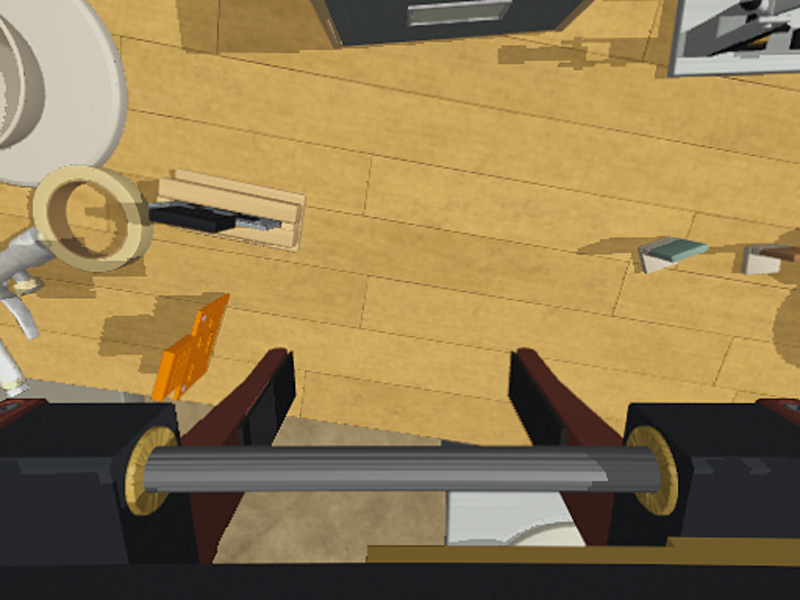

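w1 shows exactly two tiles: teal at (325,235) and rust at (443,240), both with their feet towards the robot. The cup is at (590,245) and the jar at (728,140). w2 shows the board in its stand, with the handle at (215,217). Next is one look covering both the bin and the rack.

```bash
python3 - <<'E'
from h import *
r.reach([.60,.03,.47],[180,0,0]); d=shot('wrist','w3.png'); import pickle; pickle.dump({k:v for k,v in d.items()},open('w3.pkl','wb'))
E
```

```text
(no output)
```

View pics/w3.png

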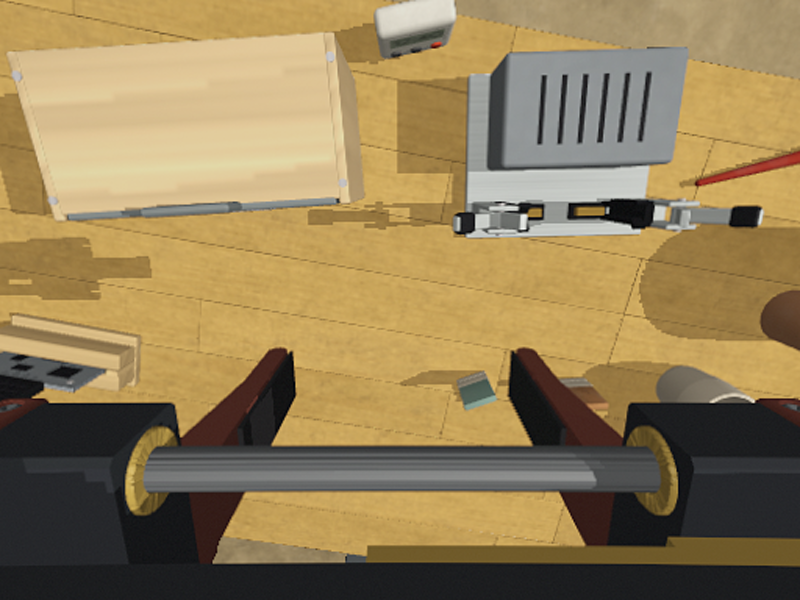

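```bash
python3 - <<'E'
from h import *; import pickle
np.set_printoptions(precision=4,suppress=True)
d=pickle.load(open('w3.pkl','rb')); k=1/1.5625
for n,p,z in [('roofBL',(9,52),.13),('roofBR',(333,33),.13),('roofFL',(60,219),.13),('roofFR',(345,203),.13),('tabL',(125,210),.157),('tabR',(241,204),.157),
 ('boxFL',(502,165),.08),('boxFR',(672,160),.08),('boxBL',(510,55),.08),('boxBR',(688,47),.08),('baseFL',(468,237),.01),('baseFR',(643,233),.01),('goldL',(532,212),.026),('goldR',(590,211),.026),('tipL',(456,222),.124),('tipR',(762,216),.124)]:
    print(n,plane(d,[(p[0]*k,p[1]*k)],z)[0])
im=d['frame'][60:200,280:500,::-1]; cv2.imwrite('pics/rackcrop.png',cv2.resize(im,(800,509),interpolation=cv2.INTER_CUBIC))
E
```

```text
roofBL [0.7571 0.2877 0.13  ]
roofBR [0.77   0.0757 0.13  ]
roofFL [0.6501 0.279  0.13  ]
roofFR [0.6622 0.0719 0.13  ]
tabL [0.6583 0.2144 0.157 ]
tabR [0.6625 0.1375 0.157 ]
boxFL [ 0.6903 -0.0513  0.08  ]
boxFR [ 0.6936 -0.1885  0.08  ]
boxBL [ 0.7699 -0.052   0.08  ]
boxBR [ 0.7742 -0.1858  0.08  ]
baseFL [ 0.6235 -0.0368  0.01  ]
baseFR [ 0.6273 -0.2132  0.01  ]
goldL [ 0.6493 -0.095   0.026 ]
goldR [ 0.6501 -0.1505  0.026 ]
tipL [ 0.6482 -0.0099  0.124 ]
tipR [ 0.6519 -0.2347  0.124 ]
```

View pics/rackcrop.png

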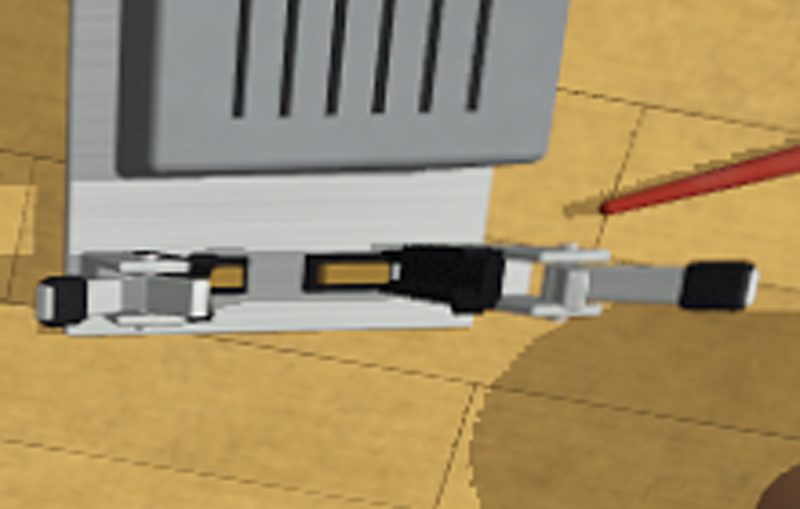

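The rack crop shows the left lever tip at crop px (60,300), the right at (720,285), and the board plane near row 275. The white block is a timer and not part of the job. I have: rack seat ≈ (.652,-.122), yaw ≈ 1.4°; bin front centre ≈ (.655,.177), yaw ≈ 3.3°. Next I'll hook the tab by feel.

```bash
python3 - <<'E'
from h import *
np.set_printoptions(precision=4,suppress=True)
Y=3.3; c,s=np.cos(np.radians(Y)),np.sin(np.radians(Y)); X=np.array([c,s])
o=np.array([.655,.177])
r.grab(5)
p=o+X*.037
r.reach([*p,.40],[180,0,Y]); r.servo_line([*p,.323],speed=.1)
F0=r.sense()['contact_force']; print('F0',F0)
a=.037
while a>-.02:
    a-=.002; p=o+X*a; r.servo_line([*p,.323],speed=.03)
    f=np.array(r.sense()['contact_force'])-F0
    if f[0]>1.0: break
st=r.sense(); print('contact a',a,st['tcp_pos'],f)
open('tab.txt','w').write(f'{a} ')
b=.007; s0=.129; h=a-.010-b   # hinge along X
for th in np.arange(.05,.821,.07):
    u=h+s0*-np.sin(th)+b*np.cos(th)+.010; z=.012+s0*np.cos(th)+b*np.sin(th)
    p=o+X*u; r.servo_line([*p,z+.182],speed=.06)
    f=np.array(r.sense()['contact_force'])-F0
    print(round(th,2),np.array(r.sense()['tcp_pos']),f)
    if abs(f[0])>12: break
p=r.sense()['tcp_pos']; r.servo_line([p[0]+.01,p[1],p[2]+.02],speed=.08); r.servo_line([p[0]+.01,p[1],.42],speed=.2)
p=o+X*-.10
r.reach([*p,.45],[180,0,Y]); shot('wrist','w4.png'); d=shot('scene'); print(r.sense()['clock'])
E
```

```text
F0 [ 0.433  -0.1951  0.535 ]
contact a 0.01699999999999998 [0.672  0.178  0.3229] [ 1.4778  0.0538 -1.2646]
0.05 [0.6653 0.1777 0.3234] [-1.2339 -0.1748 -1.2653]
0.12 [0.6563 0.1771 0.323 ] [-0.9483 -0.2054  0.5563]
0.19 [0.6474 0.1766 0.322 ] [ 0.2941 -0.7712 -0.2568]
0.26 [0.6385 0.1761 0.3204] [-0.0264 -0.1162 -0.4394]
0.33 [0.6298 0.1755 0.3183] [-0.5528  0.2959 -1.371 ]
0.4 [0.6212 0.1751 0.3154] [ 0.3607  0.5281 -0.3807]
0.47 [0.6128 0.1746 0.3121] [-1.6813  0.1829 -0.3149]
0.54 [0.6047 0.1741 0.3081] [ 0.3007  0.5836 -1.024 ]
0.61 [0.5969 0.1737 0.3036] [ 0.1057  0.1452 -0.813 ]
0.68 [0.5894 0.1732 0.2986] [0.2627 0.0873 0.1156]
0.75 [0.5822 0.1728 0.293 ] [ 0.7364  0.1677 -1.2557]
0.82 [0.5762 0.1724 0.2885] [ 3.6795 -0.1905  1.7171]
15.2
```

View pics/w4.png

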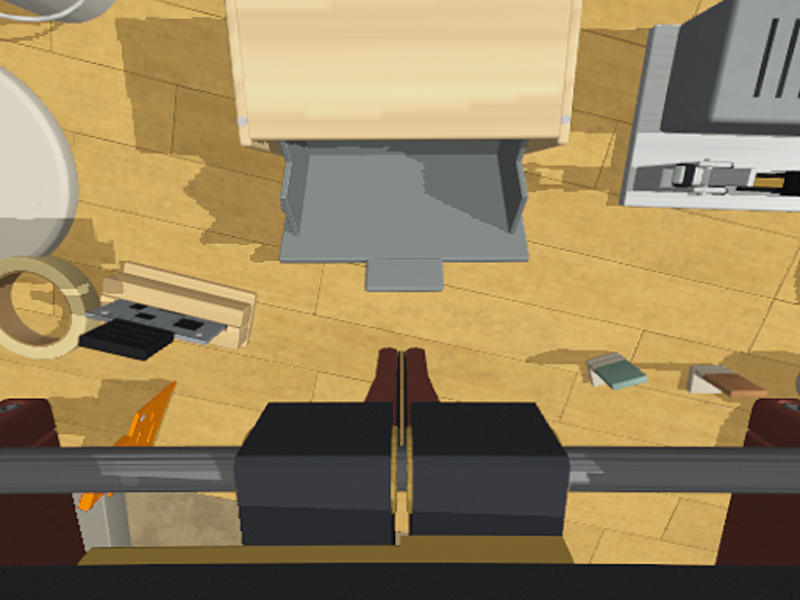

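w4 shows the bin fully open, with the tab edge from (368,290) to (443,290). The tiles are still at (617,370) and (730,378). Next is a close look at the tiles with colour masks.

```bash
python3 - <<'E'
from h import *; import pickle
np.set_printoptions(precision=4,suppress=True)
d=shot('wrist'); k=1/1.5625
print(plane(d,np.array([(368,290),(443,290)])*k,.113),plane(d,np.array([(281,260),(527,260)])*k,.012+.118*.697))
r.let_go(); r.reach([.385,-.11,.38],[180,0,0]); d=r.snapshot('wrist'); pickle.dump(d,open('t.pkl','wb'))
pts=proj(d,[[.448,-.056,.03],[.44,-.162,.03]]); print(pts)
hsv=cv2.cvtColor(d['frame'],cv2.COLOR_RGB2HSV)
for n,lo,hi in [('teal',(75,40,40),(110,255,255)),('rust',(0,60,40),(13,255,200)),('white',(0,0,120),(180,70,255))]:
    m=cv2.inRange(hsv,lo,hi); cs,_=cv2.findContours(m,cv2.RETR_EXTERNAL,cv2.CHAIN_APPROX_NONE)
    for q in cs:
        a=cv2.contourArea(q); x,y,w,h=cv2.boundingRect(q)
        if a>60 and y<220 and 80<x<480: print(n,a,cv2.boxPoints(cv2.minAreaRect(q)).round(1).tolist())
u0,v0=(pts.min(0)-60).astype(int).clip(0); u1,v1=(pts.max(0)+60).astype(int)
print(u0,v0,u1,v1); cv2.imwrite('pics/t.png',cv2.resize(d['frame'][v0:v1,u0:u1,::-1],None,fx=780/(u1-u0),fy=780/(u1-u0),interpolation=cv2.INTER_CUBIC))
E
```

```text
[[0.5522 0.1963 0.113 ]
 [0.5555 0.1398 0.113 ]] [[0.5677 0.2663 0.0942]
 [0.5788 0.0741 0.0942]]
[[211.2614 129.7269]
 [301.6171 136.7925]]
rust 1913.0 [[469.0, 13.0], [511.0, 13.0], [511.0, 73.0], [469.0, 73.0]]
white 425.5 [[284.20001220703125, 124.0], [311.3999938964844, 122.69999694824219], [312.20001220703125, 140.0], [285.1000061035156, 141.3000030517578]]
white 680.0 [[182.89999389648438, 117.80000305175781], [217.1999969482422, 104.0999984741211], [227.89999389648438, 130.6999969482422], [193.60000610351562, 144.39999389648438]]
white 3371.5 [[394.5, 99.80000305175781], [460.5, 86.19999694824219], [473.20001220703125, 147.89999389648438], [407.29998779296875, 161.60000610351562]]
151 69 361 196
```

View pics/t.png

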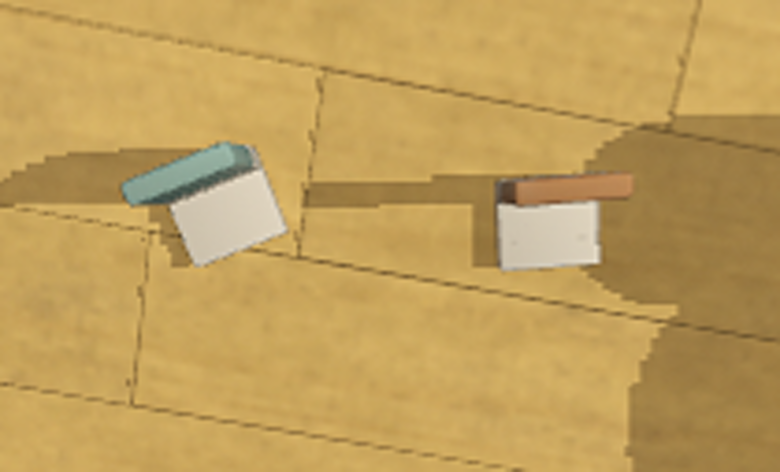

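The crop shows the teal tile (top edge centre (180,174), foot corners (170,205), (263,170), (288,230), (196,266)) and the rust tile (top centre (574,190), foot (497,204) to (600,268)).

```bash
python3 - <<'E'
from h import *; import pickle
np.set_printoptions(precision=4,suppress=True)
d=pickle.load(open('t.pkl','rb'))
f=lambda L,z: plane(d,np.array(L)/3.714+[151,69],z)[:,:2]
for n,foot,top in [('teal',[(170,205),(263,170),(288,230),(196,266)],[(123,187),(222,143),(236,160),(135,207)]),('rust',[(497,204),(599,201),(600,265),(501,271)],[(515,183),(632,173),(632,197),(517,204)])]:
    F=f(foot,.008); T=f(top,.061)
    for q in (F,T):
        e=(q[0]-q[1]+q[3]-q[2])/2; print(n,'len',np.linalg.norm(e),'depth',np.linalg.norm((q[0]+q[1]-q[2]-q[3])/2),'yaw',np.degrees(np.arctan2(-e[0],e[1])),'c',q.mean(0))
    yaw=np.arctan2(-e[0],e[1]); print('from foot', F[2:].mean(0)+.026*np.array([np.cos(yaw),np.sin(yaw)]))
E
```

```text
teal len 0.033541683630421606 depth 0.021079348754823993 yaw 20.229949721786987 c [ 0.4495 -0.0544]
teal len 0.0313456111169975 depth 0.006006589373863909 yaw 23.189262082531172 c [ 0.4632 -0.049 ]
from foot [ 0.4636 -0.048 ]
rust len 0.033759152032904916 depth 0.021546775647352 yaw 2.4965951716461325 c [ 0.4439 -0.1618]
rust len 0.03269472294067515 depth 0.006141861917434606 yaw 3.997768815410607 c [ 0.4593 -0.1604]
from foot [ 0.4591 -0.1609]
```

```bash
cat > tile.py <<'E'
from h import *
Y=3.3; c,s=np.cos(np.radians(Y)),np.sin(np.radians(Y)); BX=np.array([c,s]); BY=np.array([-s,c]); o=np.array([.655,.177])
def put(x,y,yaw,off):
    down(x,y,.14,yaw+90); down(x,y,.040,yaw+90,.12); r.grab(15)
    st=r.sense(); print('grip',st['opening'],st['gripper_force'])
    down(x,y,.21,yaw+90,.2)
    p=o-BX*.034+BY*off
    r.reach([*p,.21+.163],[180,0,Y]); print('held',r.sense()['opening'])
    down(*p,.112,Y,.12); r.let_go(); r.wait(.3); down(*p,.22,Y,.2)
E
python3 - <<'E'
from tile import *
put(.4633,-.0485,20.5,.025)
d=shot('wrist','b1.png')
r.reach([.385,-.11,.38],[180,0,0]); d=r.snapshot('wrist')
hsv=cv2.cvtColor(d['frame'],cv2.COLOR_RGB2HSV); m=cv2.inRange(hsv,(0,0,120),(180,70,255))
for q in cv2.findContours(m,cv2.RETR_EXTERNAL,cv2.CHAIN_APPROX_NONE)[0]:
    x,y,w,h=cv2.boundingRect(q)
    if 150<cv2.contourArea(q)<1500 and y<220: print(cv2.minAreaRect(q))
print(r.sense()['clock'])
E
```

```text
grip 0.008032884582366211 15.000054985284805
held 0.007827495538175244
((298.6046142578125, 131.88308715820312), (17.251176834106445, 27.735010147094727), 86.8201675415039)
29.4167
```

View pics/b1.png

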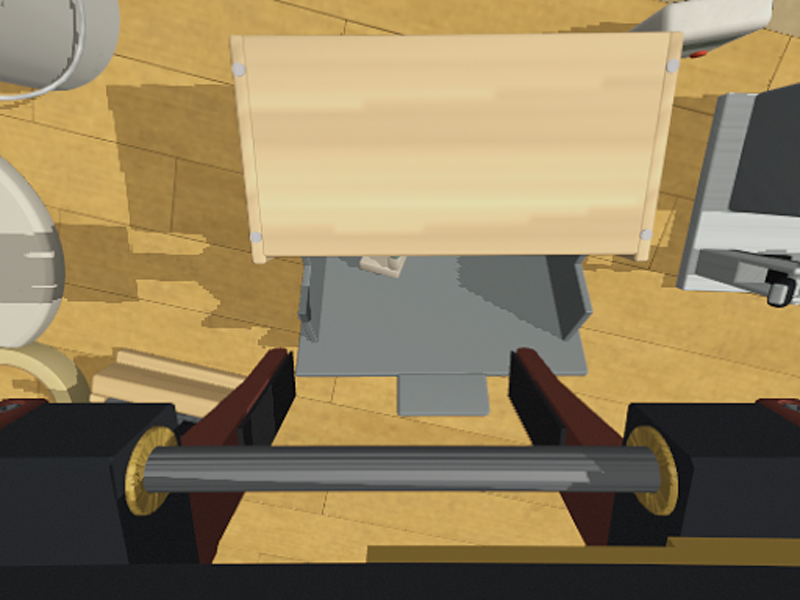

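The teal tile lies down in the V at (385,265), and the rust tile has not moved. Now the second tile.

```bash
python3 - <<'E'
from tile import *
put(.4592,-.1605,3,-.025)
p=o-BX*.16; r.reach([*p,.42],[180,0,Y])
d=shot('wrist','b2.png'); print(r.sense()['clock'])
E
```

```text
grip 0.008065075102251814 14.999687522649765
held 0.008262173116537841
39.8083
```

View pics/b2.png

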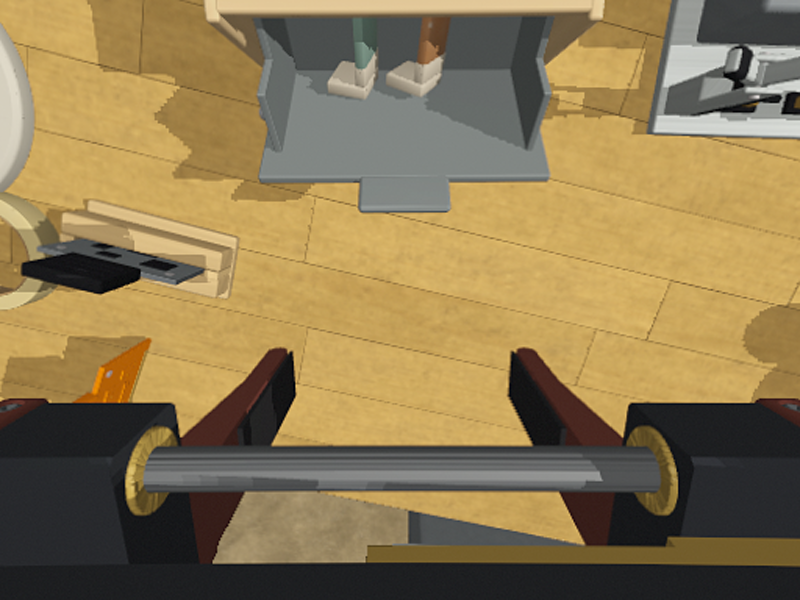

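Both tiles are in the bin, feet at (352,78) and (415,76), with nothing left on the table. Next I'll push the bin shut from the front.

```bash
python3 - <<'E'
from tile import *
np.set_printoptions(precision=4,suppress=True)
r.grab(5); p=o-BX*.145; r.reach([*p,.33],[180,0,Y]); r.servo_line([*p,.182+.088],speed=.1)
F0=np.array(r.sense()['contact_force'])
f=lambda:np.array(r.sense()['contact_force'])-F0
for th in np.arange(.8,.04,-.08):
    u=-.145*np.sin(th)-.010; z=.088+.037*(.8-th)/.8
    r.servo_line([*(o+BX*u),z+.182],speed=.06); print(round(th,2),f())
for u in np.arange(-.015,.016,.0015):
    r.servo_line([*(o+BX*u),.125+.182],speed=.02); g=f(); print(round(u,4),g)
    if g[0]<-10: break
r.wait(.2)
r.servo_line([*(o-BX*.10),.307],speed=.1); r.servo_line([*(o-BX*.14),.42],speed=.2)
d=shot('wrist'); np.save('b3.npy',d['frame'])
m=proj(d,[[*(o+BY*w),z] for w,z in ((.03,.157),(-.03,.157),(.084,.13),(-.084,.13))]); print(m)
top=shot('top'); 
a=d['frame'][:190,100:420,::-1]; cv2.imwrite('pics/b3.png',cv2.resize(a,(800,475)))
print(r.sense()['clock'])
E
```

```text
0.8 [-0.5121  0.5202 -0.4906]
0.72 [-0.7712 -0.7747  0.0097]
0.64 [-1.2029 -0.2639 -0.3187]
0.56 [-1.1539  0.2281 -0.5543]
0.48 [-0.3089 -0.518   0.5815]
0.4 [-0.5991  1.9982 -0.2529]
0.32 [ 0.1897  0.2597 -0.0437]
0.24 [ 0.4429 -0.2893  0.2024]
0.16 [-0.5045 -0.5584 -0.0579]
0.08 [-0.9418 -0.3619 -0.5006]
-0.015 [ 0.3842 -0.9145  0.3532]
-0.0135 [-0.5061 -0.3609  0.135 ]
-0.012 [-5.2374 -1.2337  3.6921]
-0.0105 [-11.6396  -1.8475   3.2617]
[[218.3796  31.4643]
 [295.6231  31.4573]
 [160.3806  40.4694]
 [353.5737  40.4531]]
49.3583
```

View pics/b3.png

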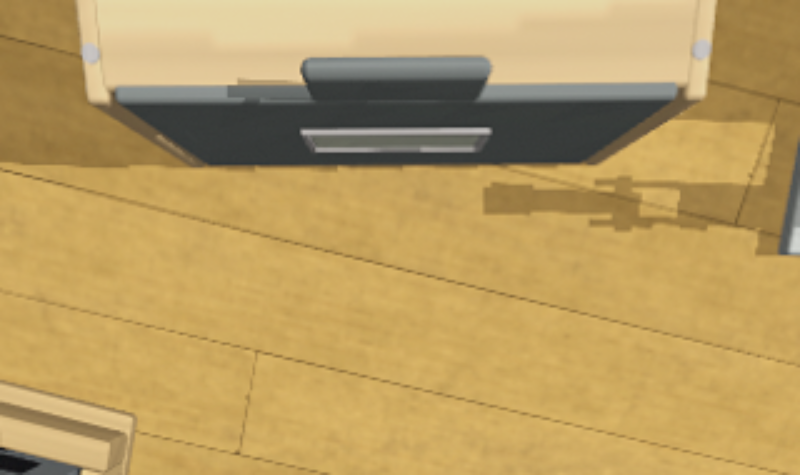

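The bin panel is flush with the case (roof line at crop row 92, tab at (397,78)), so it is shut. Next is the board: centre the camera over the handle and measure its top face.

```bash
python3 - <<'E'
from h import *; import pickle
np.set_printoptions(precision=4,suppress=True)
r.let_go(); c=np.array([.492,.375]); yaw=-11.5
for i in range(3):
    a=np.radians(yaw+90); t=np.array([np.cos(a),np.sin(a)])
    r.reach([*(c-.076*t),.42],[180,0,yaw+90]); d=r.snapshot('wrist')
    p0=proj(d,[[*c,.127]])[0]
    g=d['frame'].max(2); m=(g<55).astype(np.uint8); m[230:]=0
    m=cv2.morphologyEx(m,cv2.MORPH_OPEN,np.ones((3,3)))
    best=min((q for q in cv2.findContours(m,cv2.RETR_EXTERNAL,cv2.CHAIN_APPROX_NONE)[0] if cv2.contourArea(q)>150),key=lambda q:np.linalg.norm(q.reshape(-1,2).mean(0)-p0))
    b=cv2.boxPoints(cv2.minAreaRect(best)); P=plane(d,b,.127)[:,:2]
    e1,e2=P[1]-P[0],P[2]-P[1]; L=e1 if np.linalg.norm(e1)>np.linalg.norm(e2) else e2
    if L[1]<0:L=-L
    yaw=np.degrees(np.arctan2(-L[0],L[1])); c=P.mean(0)
    print(p0,cv2.minAreaRect(best),cv2.contourArea(best),np.linalg.norm(e1),np.linalg.norm(e2),yaw,c)
pickle.dump(d,open('bd.pkl','wb'))
q=proj(d,[[*c,.127]])[0].astype(int); v0,u0=max(q[1]-75,0),q[0]-100
print(u0,v0); cv2.imwrite('pics/bd.png',cv2.resize(d['frame'][v0:v0+150,u0:u0+200,::-1],(800,600),interpolation=cv2.INTER_CUBIC))
E
```

```text
[254.9832 116.4808] ((260.5, 102.0), (54.0, 9.0), 90.0) 464.0 0.00824068437196718 0.04796387370981176 -11.11774861111205 [0.4996 0.3861]
[254.943 116.359] ((254.5, 115.5), (53.0, 9.0), 90.0) 462.0 0.008340088638667802 0.04828718909738919 -11.049526209208363 [0.4992 0.3863]
[255.3387 116.4712] ((255.5, 115.5), (53.0, 9.0), 90.0) 460.5 0.008358596842389038 0.04839245452331339 -10.876005618067087 [0.4994 0.3865]
155 41
```

View pics/bd.png

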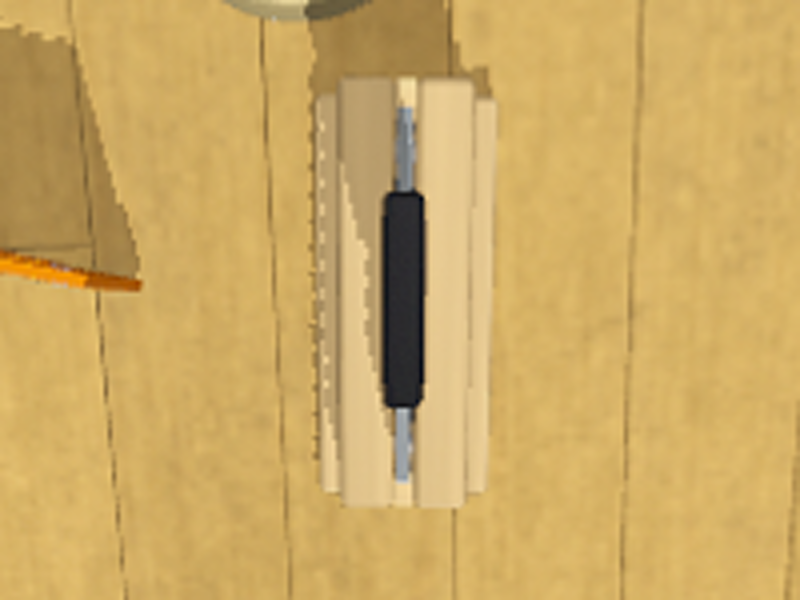

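The crop shows the handle top centred at (404,299), with symmetric ends, so the measurement is good: (.4994,.3865), yaw -11°. Now the same nadir view over the rack before picking up the board.

```bash
python3 - <<'E'
from h import *; import pickle
c=np.array([.652,-.122]); a=np.radians(91.4); t=np.array([np.cos(a),np.sin(a)])
r.reach([*(c-.076*t),.42],[180,0,91.4]); d=r.snapshot('wrist'); pickle.dump(d,open('rk.pkl','wb'))
q=proj(d,[[*c,.08]])[0]; print(q); u0,v0=int(q[0])-120,max(0,int(q[1])-105); print(u0,v0)
cv2.imwrite('pics/rk.png',cv2.resize(d['frame'][v0:v0+180,u0:u0+240,::-1],(800,600),interpolation=cv2.INTER_CUBIC)); print(r.sense()['clock'])
E
```

```text
[255.23629496 117.7663438 ]
135 12
54.375
```

View pics/rk.png

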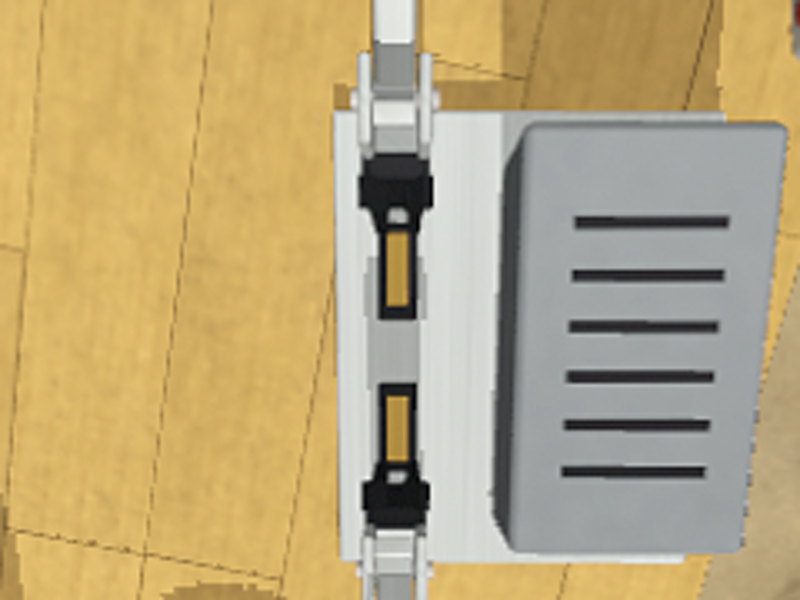

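```bash
python3 - <<'E'
from h import *; import pickle
np.set_printoptions(precision=4,suppress=True)
d=pickle.load(open('rk.pkl','rb'))
f=lambda L,z: plane(d,np.array(L)/3.3333+[135,12],z)[:,:2]
for n,L,z in [('goldin',[(398,305),(398,397)],.026),('frame',[(398,318),(398,383)],.03),('guide out',[(396,153),(396,527)],.08),('guide in',[(396,208),(396,482)],.08),('guidexU',[(360,190),(432,190)],.08),('guidexL',[(363,500),(429,500)],.08),('base z.0',[(333,112),(341,562)],.0),('base z.02',[(333,112),(341,562)],.01),('boxfront',[(527,123),(505,550)],.08),('boxback',[(787,123),(740,550)],.08),('bracket',[(395,57),(395,577)],.093)]:
    q=f(L,z); print(n,q.ravel(),'mid',q.mean(0),'len',np.linalg.norm(q[0]-q[1]))
E
```

```text
goldin [ 0.6502 -0.1044  0.651  -0.139 ] mid [ 0.6506 -0.1217] len 0.03462985674162047
frame [ 0.6504 -0.1093  0.6509 -0.1335] mid [ 0.6507 -0.1214] len 0.024196411049196776
guide out [ 0.649  -0.0614  0.6518 -0.1813] mid [ 0.6504 -0.1214] len 0.11996649359234146
guide in [ 0.6494 -0.0774  0.6514 -0.1654] mid [ 0.6504 -0.1214] len 0.08805377252596601
guidexU [ 0.6377 -0.0724  0.6608 -0.0718] mid [ 0.6493 -0.0721] len 0.02306911936938144
guidexL [ 0.64   -0.172   0.6631 -0.1714] mid [ 0.6515 -0.1717] len 0.023167657280283263
base z.0 [ 0.6229 -0.0325  0.6271 -0.2126] mid [ 0.625  -0.1226] len 0.1802225099900513
base z.02 [ 0.6236 -0.0347  0.6277 -0.2104] mid [ 0.6257 -0.1225] len 0.1757233496707734
boxfront [ 0.69   -0.0519  0.6908 -0.1886] mid [ 0.6904 -0.1202] len 0.1367746492469258
boxback [ 0.7714 -0.0501  0.7743 -0.1865] mid [ 0.7728 -0.1183] len 0.13644309263711601
bracket [ 0.6483 -0.0382  0.6519 -0.1964] mid [ 0.6501 -0.1173] len 0.15820467435312757
```

Seat at (.6504,-.1215), yaw 1.3°. Known sizes check out: guide gap 88 mm, contact gap 34.6 mm. Now I'll pick and insert the board.

```bash
python3 - <<'E'
from h import *
np.set_printoptions(precision=4,suppress=True)
x,y=.4994,.3865; yw=79
down(x,y,.20,yw); down(x,y,.105,yw,.1); r.grab(30); st=r.sense(); print('grip',st['opening'],st['contact_force'])
down(x,y,.30,yw,.12); print('held',r.sense()['opening'],r.sense()['contact_force'])
sx,sy,Y=.6504,-.1215,91.3
r.reach([.52,.05,.463],[180,0,Y-5]); r.reach([sx,sy,.463],[180,0,Y])
r.wait(.3); F0=np.array(r.sense()['contact_force']); print('F0',F0)
down(sx,sy,.1825,Y,.1)
for z in np.arange(.180,.116,-.003):
    down(sx,sy,z,Y,.04); g=np.array(r.sense()['contact_force'])-F0; print(round(z,4),g)
    if g[2]>7 or np.hypot(*g[:2])>8: break
print(r.sense()['tcp_pos'],r.sense()['opening'],r.sense()['torque'],r.sense()['clock'])
E
```

```text
grip 0.010078642436618868 [-1.4497  0.1616  1.0865]
held 0.00993303049066472 [-0.1297  0.2516 -1.345 ]
F0 [-0.5974  0.4046 -1.8852]
0.18 [ 0.7027 -0.2896 -0.0489]
0.177 [ 0.9568  0.1131 -0.5254]
0.174 [ 0.2606 -1.0648  0.5283]
0.171 [ 0.4439 -0.7647 -0.8768]
0.168 [ 1.1181 -0.7827 -0.2337]
0.165 [-1.2144 -0.2245  5.9879]
0.162 [-5.5553  1.8488 16.3732]
[ 0.65   -0.1214  0.3294] 0.009873425610730473 [0.1857 1.2393 0.0028] 66.1167
```

The board is catching on the flare, and the force pushes it towards -x. I'll back up and search in small steps in that direction.

```bash
cat > ins.py <<'E'
from h import *
np.set_printoptions(precision=4,suppress=True)
Y=91.3
def ins(sx,sy,zs=.170):
    down(sx,sy,zs,Y,.05); r.wait(.2); F0=np.array(r.sense()['contact_force'])
    for z in np.arange(zs-.002,.113,-.002):
        down(sx,sy,z,Y,.03); g=np.array(r.sense()['contact_force'])-F0
        if g[2]>6 or np.hypot(*g[:2])>8: break
    print((sx,sy),'stop z',round(z,4),g,r.sense()['torque']); return z
E
python3 - <<'E'
from ins import *
for dx,dy in [(-.002,0),(-.0035,0),(-.0035,.0015),(-.001,.001)]:
    z=ins(.6504+dx,-.1215+dy,.170)
    if z<.13: break
print(r.sense()['clock'])
E
```

```text
(0.6484, -0.1215) stop z 0.116 [-1.7398 -0.211   6.7399] [0.0163 0.2294 0.0069]
73.3833
```

The board went in down to the contacts. Now I'll release it and swing the levers in.

```bash
cat > lev.py <<'E'
from h import *
np.set_printoptions(precision=4,suppress=True)
A=np.radians(1.3); YX=np.array([-np.sin(A),np.cos(A)]); S=np.array([.649,-.1215])
def tipz(w): return float(np.interp(w,[.070,.085,.11,.145],[.131,.128,.118,.110]))
def push(sg,w0,w1,fmax=20,step=.003):
    P=lambda w,z:[*(S+sg*w*YX),z+.182]
    r.reach(P(w0,.20),[180,0,91.3]); r.servo_line(P(w0,tipz(w0)),speed=.1)
    F0=np.array(r.sense()['contact_force']); w=w0; lo=[]
    while w>w1:
        w-=step; r.servo_line(P(w,tipz(w)),speed=.04); g=np.array(r.sense()['contact_force'])-F0
        f=g@np.r_[YX*sg,0]; lo.append((round(w,4),round(f,1)))
        if f>fmax: break
    print(sg,lo)
    r.servo_line(P(w+.02,tipz(w)),speed=.1); r.servo_line(P(w+.03,.21),speed=.15)
E
python3 - <<'E'
from lev import *
r.let_go(); p=r.sense()['tcp_pos']; print(p); r.servo_line([p[0],p[1],.40],speed=.15)
r.grab(10)
push(1,.145,.090); push(-1,.145,.090)
push(1,.105,.066,22,.002); push(-1,.105,.066,22,.002); push(1,.095,.066,22,.002)
a=np.radians(91.3); r.reach([.6504-.076*np.cos(a),-.1215-.076,.42],[180,0,91.3]); d=r.snapshot('wrist')
im=d['frame'][12:192,135:375,::-1]; cv2.imwrite('pics/fin.png',cv2.resize(im,(800,600),interpolation=cv2.INTER_CUBIC)); print(r.sense()['clock'])
E
```

```text
[ 0.6484 -0.1215  0.279 ]
1 [(0.142, np.float64(0.2)), (0.139, np.float64(1.0)), (0.136, np.float64(0.5)), (0.133, np.float64(0.3)), (0.13, np.float64(0.1)), (0.127, np.float64(-0.1)), (0.124, np.float64(3.4)), (0.121, np.float64(7.4)), (0.118, np.float64(10.5)), (0.115, np.float64(2.8)), (0.112, np.float64(1.7)), (0.109, np.float64(0.3)), (0.106, np.float64(0.4)), (0.103, np.float64(-0.1)), (0.1, np.float64(-0.5)), (0.097, np.float64(0.1)), (0.094, np.float64(-0.1)), (0.091, np.float64(0.8)), (0.088, np.float64(0.6))]
-1 [(0.142, np.float64(0.3)), (0.139, np.float64(-0.3)), (0.136, np.float64(0.6)), (0.133, np.float64(0.0)), (0.13, np.float64(0.1)), (0.127, np.float64(1.0)), (0.124, np.float64(-0.4)), (0.121, np.float64(1.5)), (0.118, np.float64(4.7)), (0.115, np.float64(2.3)), (0.112, np.float64(1.4)), (0.109, np.float64(0.8)), (0.106, np.float64(0.7)), (0.103, np.float64(0.2)), (0.1, np.float64(0.6)), (0.097, np.float64(-0.5)), (0.094, np.float64(0.6)), (0.091, np.float64(-0.2)), (0.088, np.float64(-0.6))]
1 [(0.103, np.float64(0.2)), (0.101, np.float64(-0.2)), (0.099, np.float64(
[... 695 characters left out ...]
, (0.085, np.float64(-0.1)), (0.083, np.float64(0.8)), (0.081, np.float64(0.6)), (0.079, np.float64(0.6)), (0.077, np.float64(0.1)), (0.075, np.float64(1.6)), (0.073, np.float64(1.8)), (0.071, np.float64(7.7)), (0.069, np.float64(12.1)), (0.067, np.float64(16.9)), (0.065, np.float64(21.7))]
1 [(0.093, np.float64(0.2)), (0.091, np.float64(0.1)), (0.089, np.float64(-0.1)), (0.087, np.float64(-0.3)), (0.085, np.float64(0.5)), (0.083, np.float64(-0.8)), (0.081, np.float64(0.0)), (0.079, np.float64(0.1)), (0.077, np.float64(-0.6)), (0.075, np.float64(0.0)), (0.073, np.float64(1.7)), (0.071, np.float64(6.3)), (0.069, np.float64(11.4)), (0.067, np.float64(15.1)), (0.065, np.float64(19.2))]
115.2333
```

View pics/fin.png

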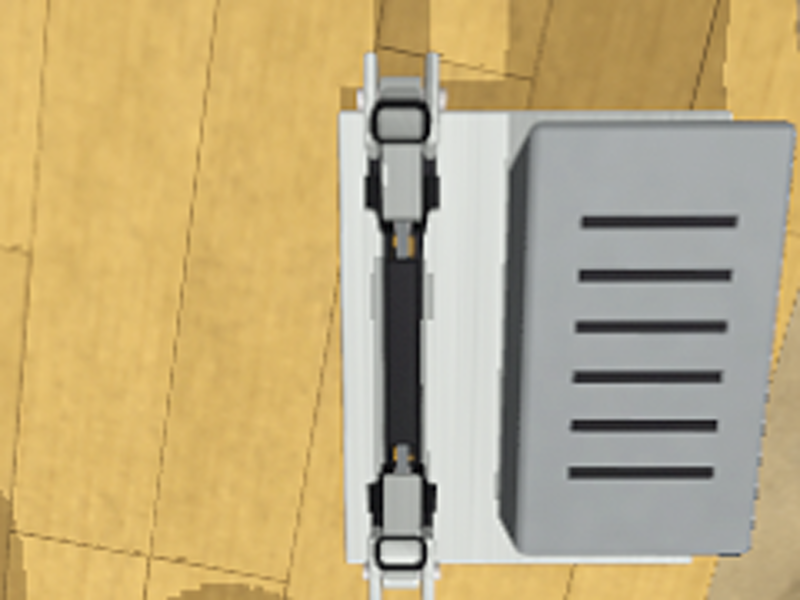

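The final view shows both levers folded in symmetrically over the board shoulders, with pads at (400,121) and (401,553) and the handle centred at (403,350). Both met a hard stop at 72 mm, the computed home position. I'll hand in.

```bash
python3 - <<'E'
from h import *
d=pd=__import__('pickle').load(open('rk.pkl','rb'))
print(plane(d,np.array([(400,121),(401,553)])/3.3333+[135,12],.138)-[.65,-.1215,0])
print(r.hand_in())
E
```

```text
[[ 0.00070034  0.05661812  0.138     ]
 [ 0.0037297  -0.05672946  0.138     ]]
the job is handed in; nothing more can be done
None
```

I handed the job in at about 115 s: both tiles are in the shut bin, the board is in the rack with both levers fully in, and the cup and jar were left alone (the hand-in call returned no verdict).

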